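# Release two squeeze catches and hold the tote gate wide

## Task

Open the gate of the cream tote for me: squeeze the orange catch fully home first, then the green one, then take the gate by its black post and swing it out past the sprung detent until it stands about square to the tote's front. Finish while holding it there with the gripper - it is spring-loaded and would swing back - because I am about to slide a tray in; do not knock the mug, bowl or wooden mould.

Things in the scene. Friction and masses are not known exactly. Their poses are not given: they have to be found in the camera images.
- tote: Cream tote fixed to the table, open on top, 300 mm deep, 360 wide, 130 high. Origin at table height, middle of the foot of its front face; +x points into the tote (away from robot), +y left along the front, z up. A rail, 30 mm deep, top at 130 mm, runs over the front; two catches stand on it 100 mm apart; which is left or right changes.
- orange_squeeze (a point): Orange catch: point midway between the outer faces of its two plates once squeezed, 156 mm above the table (plates' tops 166, their base's top 136 mm). Squeezed along the tote's y: fixed plate's outer face 20 mm to +y; tab's outer face 34 mm to -y at first, 20 mm when home, so the grip closes from 54 to 40 mm. Axes as the tote's.
- green_squeeze (a point): The same point of the green catch (same build, same sizes, same direction).
- orange_tab (a joint): Slide of the orange catch's moving tab, m: 0 latched (may start up to 0.002 in), 0.014 squeezed home to its stop; its steel tongue clears the gate from about 0.010. The tab is an orange plate 22 x 8 mm, 30 mm tall; it moves along the tote's +y towards the fixed orange plate. Stiff (about 5 N), no spring: it stays where left.
- green_tab (a joint): Slide of the green catch's moving tab, m: 0 latched (may start up to 0.002 in), 0.014 squeezed home to its stop; its steel tongue clears the gate from about 0.010. Same build and stiffness as the orange one, with green plates.
- orange_post: Fixed plate of the orange catch, 22 x 8 mm, 30 mm tall, which one finger bears on while the other pushes the tab. Origin 26 mm below the orange squeeze point, axes as the tote's.
- green_post: Fixed plate of the green catch, the same.
- gate (a joint): Gate angle, rad: 0 shut, grows as it swings out towards the robot, clockwise from above; 1.57 square, stop 1.65. A spring pulls it shut (0.12 Nm shut, 0.28 Nm square). From about 0.48 to 0.72 its foot rides over a sprung brass ball, up to about 8 N at the post; let go beyond, it swings back to rest against it at about 0.7. A catch not home blocks it.
- gate_hinge (a point): On the gate's upright hinge line, near the left end of the tote's front, 150 mm above the table. The barred gate reaches 240 mm from it, to the right when shut, and is 118 mm high (lugs 132).
- gate_post (a point): On the axis of the black upright round post, 16 mm thick, by which the gate is taken, 160 mm above the table; its free top is at 185, its bracket at 98 mm. Gate shut: 42 mm in front of the gate's middle plane, 120 mm right of the hinge line. It circles the hinge line at 127 mm radius; it can turn in the grip.
- bowl: Loose grey-blue bowl, 90 mm across, 45 mm high, left of the gate; origin at its foot. Leave alone.
- mug: Loose dark grey mug, 76 mm across, 85 mm high, right of the tote; origin at its foot. Leave alone.
- mould: Loose wooden cake mould with two holes, 100 x 190 x 35 mm, in front and to the right of the gate; origin at its foot. Leave alone.

How it is judged (in metres and radians):
On the way, in this order (a step that is already met when the one before it is completed fails the run):
1. the orange catch is squeezed home, with fingers on both of its plates (value of joint orange_tab above 0.011 m and contact force between the fingers and orange_tab above 1 N and contact force between the fingers and orange_post above 1 N), for 0.1 s.
2. the green catch is squeezed home, with fingers on both of its plates (value of joint green_tab above 0.011 m and contact force between the fingers and green_tab above 1 N and contact force between the fingers and green_post above 1 N), for 0.1 s.
3. the gate is past its detent (value of joint gate above 0.8 rad), for 0.1 s.
At the end, for the whole second after the job is handed in: Gate at 1.3 rad (75 degrees) or more and still, held by the fingers at its post (grasp within 50 mm of the post point, more than 1 N of contact with the gate), both tabs still squeezed in (beyond 9 mm of 14) (value of joint gate above 1.3 rad and velocity of joint gate between -0.15 and 0.15 rad/s and contact force between the fingers and gate above 1 N and distance between the grasp point and gate_post below 0.05 m and value of joint each of orange_tab, green_tab above 0.009 m); the arm keeps its last pose, push and grip.
It fails at once if the bowl is knocked (shifted 25 mm or tipped) (distance of bowl from where it was at the start of the episode above 0.025 m or angle between bowl's own z axis and vertical above 0.35 rad).
It fails at once if the mug is knocked (shifted 25 mm or tipped) (distance of mug from where it was at the start of the episode above 0.025 m or angle between mug's own z axis and vertical above 0.35 rad).
It fails at once if the mould is knocked (shifted 25 mm or tipped) (distance of mould from where it was at the start of the episode above 0.025 m or angle between mould's own z axis and vertical above 0.35 rad).
It also fails if it takes over 56 s, if anything falls off the work surface, if the arm or the gripper's body presses on something with over 40 N, if the wrist force passes 120 N, or if a joint passes its speed limit or range.

## Robot

A 6-joint arm with a two-finger parallel gripper is mounted at the origin on the work surface. World frame = base frame: x ahead of the robot, y to its left, z up, the work surface at z = 0. Lengths are in mm, angles in rad, forces in N, time in s.
With the tool pointing down it reaches from about 275 to 750 mm from the base axis. Payload 10.2 kg.
Tool frame: the origin (TCP) lies at the very end of the fingers, on their centre line; the grasp point (between the pads) lies 19 mm behind it; z points along the fingers, y is the line along which they close (so a half turn about z gives the same grasp; the last joint's range is limited). The gripper opens to 85 mm and grips with 20 to 120 N. Pads are 22 mm wide; open, the fingers measure 114 mm over their backs; the gripper's body (76 mm by 85 mm) begins 54 mm behind the grasp point. The pads swing forward as they close: fully open they stand 13 mm farther back than shut.
Start: joints at [-1.432, 0.313, 1.498, -0, 1.331, -0.223], TCP at [185.816, -491.023, 231.294] pointing down, gripper open.
Joint ranges: [-2.94, 2.94], [-0.97, 2.17], [0.19, 2.56], [-1.23, 4.37], [0.02, 3.11], [-2.88, 2.88]. Speed limits (rad/s): [2.39, 2.39, 3.01, 3.14, 3.14, 3.14].

## Interface

Orientations are given as a unit quaternion [w, x, y, z].
In Python, from rig import ctrl, optics gives the robot as it stands. The module is installed in compiled form; this text tells all that it offers.
- The arm moves only by the shell command python3 -m handwheel 'ROWS' [FORCE]. ROWS is JSON, a list that holds one entry, the list of rows, each a list of 5 numbers: the gripper command: -1 is fully open, 1 is shut, values between are in proportion, then the shift along the world's x, y, z in units of 50 mm (1.0 is 50 mm), then the turn about the world's z in units of 8 degrees (1.0 is 8 degrees). In form: [[[gripper, tx, ty, tz, twist], ...]]. A call has 1 to 10 rows; each row shifts and turns the commanded pose from where the row before left it; what a row does not reach is not made up. A row lasts 1/10 s, in which the tool goes at most 50 mm and 8.59 degrees, less where a joint would pass 70% of its speed; a pose out of reach is approached as far as the arm can. A call is refused whole if a number of a shift passes 1 or a number of a turn 1, either way. A call with a gripper value outside its range is refused whole. The fingers move at their own pace and stop on an object; FORCE is the grip in N (left out, the last holds). Time passes only in rows, so rows that do not move let the fingers close. It gives the time, the measured TCP pose, the force, the opening and the grip force at its end, in the units of the state.
- ctrl.sense(): the state, without advancing time (a new reading comes with each control period).
- optics.capture(name): name is "scene" or "top"; returns a dict with "img" (384x512x3 uint8, blue, green, red), "K" (3x3 intrinsics, pixels), "dist_coeffs" ([k1, k2, p1, p2, k3] as OpenCV has them; the pictures are not rectified), "R" (3x3) and "t" (3): a world point X has camera coordinates R X + t. Camera axes: x right, y down, z forward; pixel columns grow to the right and rows downward; lengths in mm; the calibration is good to about 2 mm. A picture is of the moment at which its call begins. There is no depth.
- ctrl.finish_job(): hands the job in; it is judged then, once.
The state is a dict: "time_s": time; "joints": joint angles; "dq": joint speeds; "tau": joint torques, N m; "eef_pos": TCP position; "ee_rot": TCP orientation; "force": force on the tool from outside, world axes, zero at the start; "wrist_torque": the same for the moment, N m; "grip_width": opening from 0.0 (shut) to 1.0 (fully open); "grip_force": force on a finger pad.
Only numpy, scipy, OpenCV 4.12 (cv2) and the standard library are available. Lean on these libraries where they do the work, as an engineer would, in place of code of your own. Each camera call takes 0.05 s, during which the arm holds its last target. There are 200 camera calls.

## Working session

There is one attempt and no reset: what is moved stays moved. The work goes in short steps, Python scripts to look and compute and a shell command to move; the robot and the scene stay as the last step left them, time stands still between calls to the robot, and variables do not carry over. Pictures are saved under pics/ and viewed, at most 10 in all, crops included, and the job is handed in when it is done.

```bash
mkdir -p pics; python3 - <<'E'
from rig import ctrl, optics
import cv2
for n in("scene","top"):
    d=optics.capture(n); cv2.imwrite(f"pics/{n}0.png",cv2.resize(d["img"],(800,600),interpolation=cv2.INTER_CUBIC)); print(n,d["K"],d["dist_coeffs"],d["R"],d["t"])
s=ctrl.sense();print(s["time_s"],s["ee_rot"],s["force"],s["grip_width"],s["eef_pos"])
E
```

```text
scene [[484.06064683   0.         260.60804956]
 [  0.         484.06064683 192.79613816]
 [  0.           0.           1.        ]] [-0.18196679  0.          0.          0.          0.        ] [[ 0.66391628  0.74767142  0.01423447]
 [ 0.64719059 -0.56494685 -0.51183923]
 [-0.37464584  0.34903081 -0.85896332]] [-402.65630031 -293.04984933 1467.241537  ]
top [[442.74507314   0.         252.54113602]
 [  0.         442.74507314 188.09015468]
 [  0.           0.           1.        ]] [0.04773403 0.         0.         0.         0.        ] [[ 0.00305283 -0.99994592 -0.00994184]
 [-0.98660476 -0.00139026 -0.16312302]
 [ 0.16310037  0.01030665 -0.98655565]] [   5.1432794   587.78536371 1262.93369192]
0.1 [-6.25504388e-04  9.83681105e-01  1.79919681e-01  3.48640852e-05] [-0.40766551 -0.41722429 -0.51321725] 0.9987705417441101 [ 185.79038991 -490.76291084  230.76774327]
```

View pics/scene0.png

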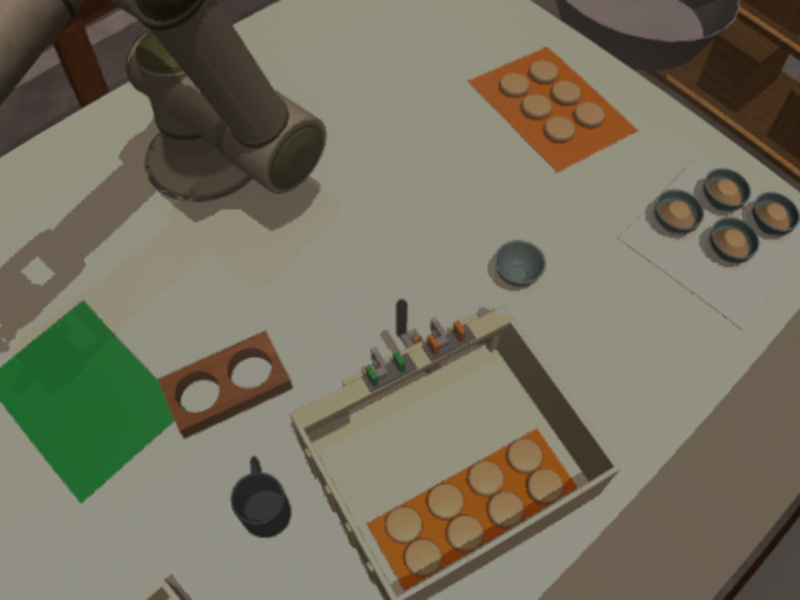

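View pics/top0.png

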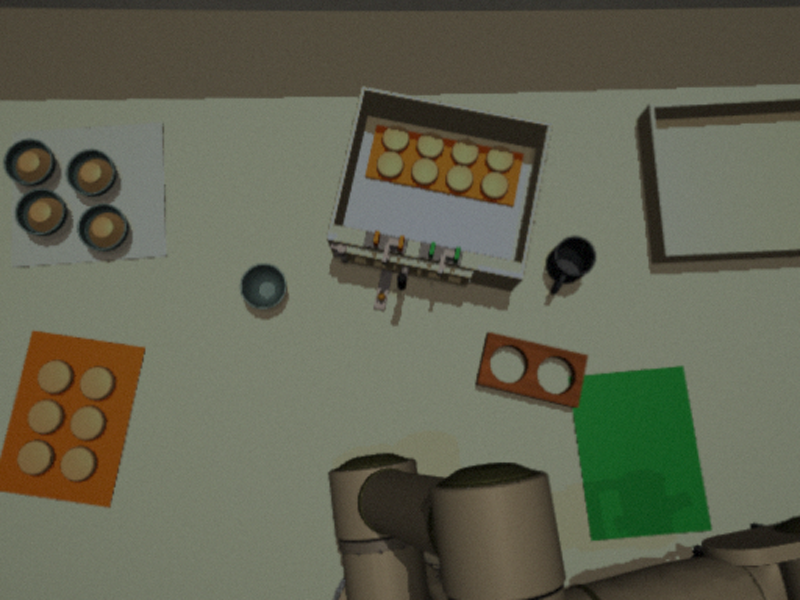

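The scene view (800x600) shows the green plates near (372,375) and (399,360), the orange plates near (433,344) and (460,328), and the post at (402,310). In the top view, orange is near (376,240) and (402,242), green near (432,249) and (457,254), and the post at (402,281). I'll zoom in next.

```bash
python3 - <<'E'
from rig import ctrl, optics
import cv2,numpy as np
a=optics.capture("scene")["img"];b=optics.capture("top")["img"]
A=cv2.resize(a[185:260,215:340],(800,480),interpolation=cv2.INTER_CUBIC) # 6.4x
B=cv2.resize(b[135:205,200:345],None,fx=5.5,fy=5.5,interpolation=cv2.INTER_CUBIC)
cv2.imwrite("pics/a1.png",cv2.convertScaleAbs(A,alpha=1.6));cv2.imwrite("pics/b1.png",cv2.convertScaleAbs(B,alpha=1.6))
for n,i,r in(("scene",a,(185,260,215,340)),("top",b,(135,205,200,345))):
  h=cv2.cvtColor(i,cv2.COLOR_BGR2HSV)
  for c,lo,hi in(("or",(5,150,60),(18,255,255)),("gr",(50,120,40),(80,255,255))):
    m=cv2.inRange(h,lo,hi);k=np.zeros_like(m);k[r[0]:r[1],r[2]:r[3]]=1
    _,_,st,ce=cv2.connectedComponentsWithStats(m*k)
    print(n,c,[(list(s),p.round(1)) for s,p in zip(st[1:],ce[1:]) if s[4]>5])
E
```

```text
scene or [([np.int32(291), np.int32(206), np.int32(7), np.int32(12), np.int32(41)], array([294.1, 211. ])), ([np.int32(265), np.int32(215), np.int32(3), np.int32(3), np.int32(8)], array([265.9, 215.9])), ([np.int32(274), np.int32(214), np.int32(7), np.int32(13), np.int32(42)], array([277.4, 219.5]))]
scene gr [([np.int32(253), np.int32(226), np.int32(5), np.int32(7), np.int32(18)], array([255.1, 229.1])), ([np.int32(235), np.int32(235), np.int32(6), np.int32(7), np.int32(20)], array([237.4, 238.2]))]
top or [([np.int32(239), np.int32(148), np.int32(4), np.int32(8), np.int32(20)], array([240.6, 151.8])), ([np.int32(255), np.int32(151), np.int32(4), np.int32(8), np.int32(18)], array([256.3, 155.1])), ([np.int32(242), np.int32(188), np.int32(4), np.int32(4), np.int32(10)], array([243.5, 189.4]))]
top gr [([np.int32(275), np.int32(155), np.int32(3), np.int32(8), np.int32(18)], array([276.2, 158.9])), ([np.int32(291), np.int32(159), np.int32(4), np.int32(7), np.int32(18)], array([292.2, 162. ]))]
```

View pics/a1.png

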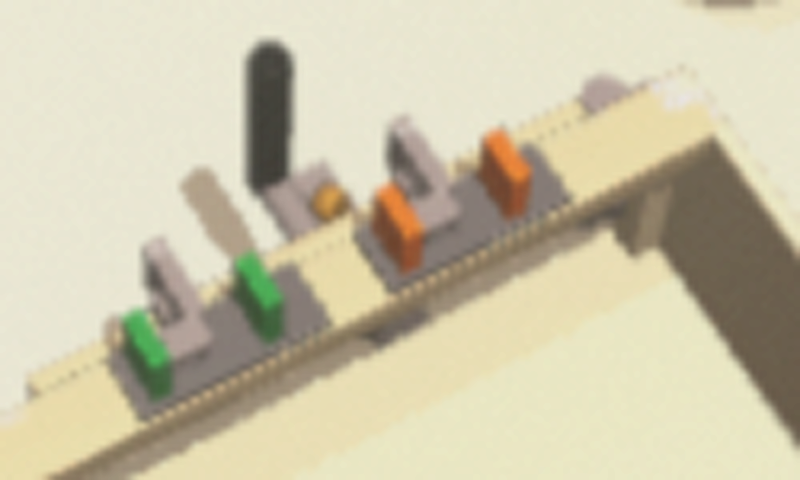

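View pics/b1.png

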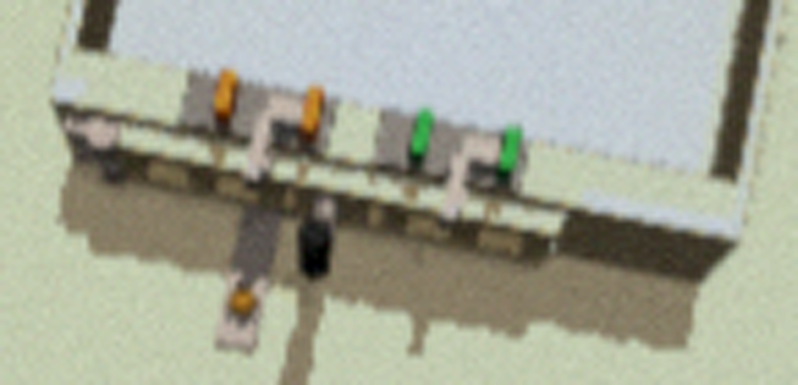

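```bash
cat > h.py <<'E'
import numpy as np,cv2
from rig import ctrl,optics
cam={n:optics.capture(n) for n in("scene","top")}
def und(n,p):
    d=cam[n];return cv2.undistortPoints(np.array([[p]],float),d["K"],d["dist_coeffs"])[0,0]
def P(n): return np.c_[cam[n]["R"],np.array(cam[n]["t"]).reshape(3,1)]
def atz(n,p,z):
    d=cam[n];t=np.array(d["t"]).ravel();C=-d["R"].T@t;v=d["R"].T@np.r_[und(n,p),1];return C+v*(z-C[2])/v[2]
def tri(ps,pt):
    X=cv2.triangulatePoints(P("scene"),P("top"),und("scene",ps),und("top",pt));return (X[:3]/X[3]).ravel()
E
python3 - <<'E'
from h import *
np.set_printoptions(precision=1,suppress=True)
S=[(294.1,211),(277.4,219.5),(255.1,229.1),(237.4,238.2)];T=[(240.6,151.8),(256.3,155.1),(276.2,158.9),(292.2,162.0)]
for s,t in zip(S,T): print(atz("top",t,165),tri(s,t),atz("scene",s,158))
# top of post : scene zoom (269,48)/6.4 ; top zoom (316,228)/5.5
s=(215+269/6.4-.5,185+50/6.4-.5)
for v in (225,235,245):
  t=(200+316/5.5-.5,135+v/5.5-.5);print("post",tri(s,t),atz("top",t,185))
print(atz("scene",s,185))
# foot items
for n,p in(("bowl",(264,288)),("mug",(572,260)),("mould",(487,340)),("mould",(478,385)),("mould",(586,355))): print(n,atz("top",(p[0]*.64,p[1]*.64),35))
# rail ends, top view zoom
for p in((58,95),(738,238)): print("rail",atz("top",(200+p[0]/5.5-.5,135+p[1]/5.5-.5),130))
print(cam["top"]["R"].T@-np.array(cam["top"]["t"]).ravel())
E
```

```text
[668.9  38.2 165. ] [672.3  39.3 153.2] [674.4  37.9 158. ]
[659.7  -4.7 165. ] [663.1  -4.  152.8] [665.4  -5.2 158. ]
[649.1 -58.9 165. ] [650.7 -58.9 158.8] [650.6 -58.4 158. ]
[ 640.5 -102.3  165. ] [ 642.  -102.6  158.8] [ 641.8 -102.2  158. ]
post [597.5  -7.1 193.1] [599.4  -6.6 185. ]
post [594.4  -6.  187.5] [594.5  -6.6 185. ]
post [591.3  -4.9 181.9] [589.5  -6.6 185. ]
[593.7  -4.3 185. ]
bowl [601.1 257.1  35. ]
mug [ 656.4 -333.7   35. ]
mould [ 501.9 -168.3   35. ]
mould [ 417.6 -149.8   35. ]
mould [ 474.4 -352.6   35. ]
rail [677.7 125.5 130. ]
rail [ 603.6 -219.5  130. ]
[ 373.9   -7.1 1341.9]
```

```bash
python3 -m handwheel '[[[-1,0.6,0.64,0,-0.4],[-1,0.6,0.64,0,-0.4],[-1,0.6,0.64,0,-0.4],[-1,0.6,0.64,0,-0.4],[-1,0.6,0.64,0,-0.4],[-1,0.6,0.64,0,-0.4],[-1,0.6,0.64,0,-0.4],[-1,0.6,0.64,0,-0.4],[-1,0.6,0.64,0,-0.4],[-1,0.6,0.64,0,-0.4]]]' 30; python3 -c "
from rig import ctrl;s=ctrl.sense();print(s['eef_pos'],s['joints'])"
```

```text
time_s: 1.3
eef_pos: [486.8, -169.4, 231.4]
ee_rot: [0.0, 0.995, -0.099, 0.0]
force: [0.6, -2.0, -0.5]
grip_width: 0.999
grip_force: 0.0
[ 486.8403196  -169.43961066  231.39684307] [-5.62487053e-01  2.91690717e-01  1.52599931e+00 -2.57552168e-05
  1.32365213e+00  1.20726656e+00]
```

```bash
python3 -m handwheel '[[[-1,0.6,0.64,0,-0.06],[-1,0.6,0.64,0,0],[-1,0.6,0.64,0,0],[-1,0.6,0.64,0,0],[-1,0.6,0.64,0,0],[-1,0.6,0.64,0,0],[-1,0,0,-0.5,0],[-1,0,0,-0.4,0],[-1,0,0,0,0]]]' 30; python3 - <<'E'
from h import *
A=cv2.resize(cam["scene"]["img"][165:260,205:340],None,fx=5,fy=5,interpolation=cv2.INTER_CUBIC)
B=cv2.resize(cam["top"]["img"][115:205,200:345],None,fx=5,fy=5,interpolation=cv2.INTER_CUBIC)
cv2.imwrite("pics/c.png",cv2.convertScaleAbs(A,alpha=1.6))
E
```

```text
time_s: 2.2
eef_pos: [664.7, 21.4, 183.0]
ee_rot: [-0.0, 0.995, -0.102, -0.003]
force: [0.0, 0.7, -0.2]
grip_width: 1.002
grip_force: 0.0
```

View pics/c.png

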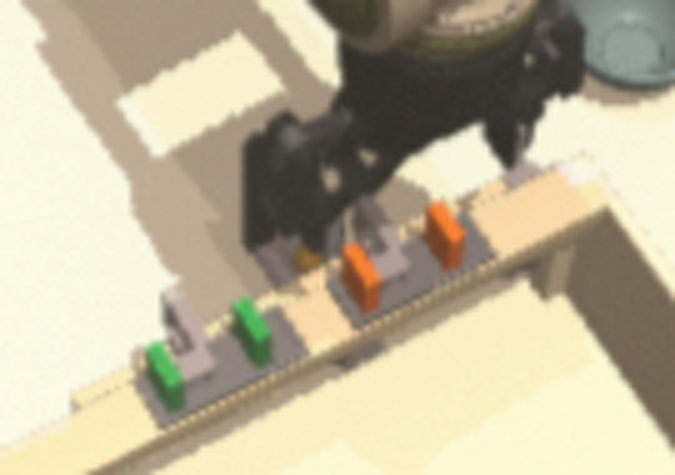

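```bash
python3 - <<'E'
from h import *
np.set_printoptions(precision=0,suppress=True)
x=np.array([.979,-.2036,0]);y=np.array([.2036,.979,0]);c=np.array([664.7,21.4,0])
d=cam["scene"]
for z in(183,196):
  for sy in(-57,-42.5,42.5,57):
    print(z,sy,[ (cv2.projectPoints((c+y*sy+x*sx+[0,0,z])[None],cv2.Rodrigues(d["R"])[0],np.array(d["t"]),d["K"],d["dist_coeffs"])[0].ravel()+.5-[205,165])*5 for sx in(-11,11)])
E
```

```text
183 -57 [array([286., 249.]), array([311., 288.])]
183 -42.5 [array([315., 235.]), array([340., 274.])]
183 42.5 [array([478., 153.]), array([504., 190.])]
183 57 [array([505., 140.]), array([532., 176.])]
196 -57 [array([286., 235.]), array([312., 274.])]
196 -42.5 [array([315., 221.]), array([341., 260.])]
196 42.5 [array([481., 138.]), array([507., 176.])]
196 57 [array([508., 125.]), array([535., 162.])]
```

```bash
python3 -m handwheel '[[[-1,0.04,0.02,-0.4,0],[-1,0,0,-0.4,0],[-1,0,0,0,0],[-1,0,0,0,0]]]' 30;  python3 -m handwheel '[[[1,0,0,0,0],[1,0,0,0,0],[1,0,0,0,0],[1,0,0,0,0],[1,0,0,0,0],[1,0,0,0,0],[1,0,0,0,0],[1,0,0,0,0],[1,0,0,0,0],[1,0,0,0,0]]]' 30
```

```text
time_s: 2.8
eef_pos: [668.2, 21.8, 147.7]
ee_rot: [0.0, 0.995, -0.102, 0.001]
force: [0.4, -0.6, 0.9]
grip_width: 1.002
grip_force: 0.0
time_s: 3.8
eef_pos: [668.6, 22.2, 148.4]
ee_rot: [0.0, 0.995, -0.102, 0.002]
force: [0.8, 0.9, 7.4]
grip_width: 0.452
grip_force: 32.0
```

```bash
python3 -m handwheel '[[[1,0,0,0,0],[-1,0,0,0,0],[-1,0,0,0,0],[-1,0,0,0,0],[-1,0,0,0,0],[-1,0,0,0.5,0],[-1,0,0,0.5,0],[-1,-0.2,-0.98,0,0],[-1,-0.2,-0.98,0,0],[-1,0,0,0,0]]]' 30; python3 - <<'E'
from h import *
A=cv2.resize(cam["scene"]["img"][165:260,205:340],None,fx=5,fy=5,interpolation=cv2.INTER_CUBIC)
cv2.imwrite("pics/d.png",cv2.convertScaleAbs(A,alpha=1.6))
E
```

```text
time_s: 4.8
eef_pos: [646.8, -81.4, 196.3]
ee_rot: [0.001, 0.994, -0.105, -0.0]
force: [0.4, 0.3, 0.4]
grip_width: 1.002
grip_force: 0.0
```

View pics/d.png

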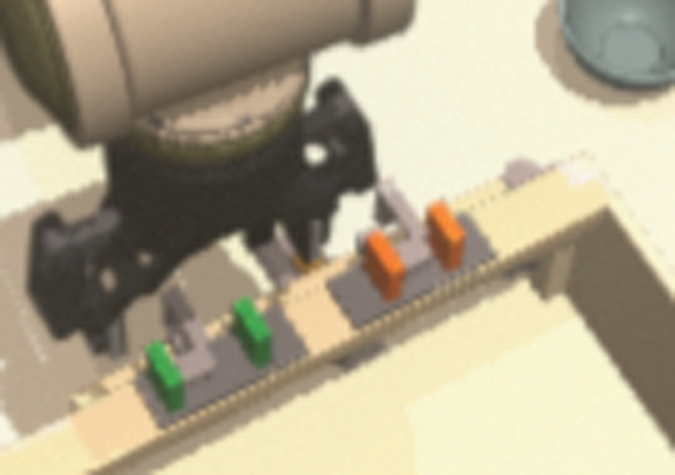

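The picture shows the orange tab moved in, from (360,275) to (385,265), so that catch is home. Green is next.

```bash
python3 -m handwheel '[[[-1,0,0,0,0],[-1,0,0,-0.5,0],[-1,0,0,-0.55,0],[-1,0,0,0,0],[-1,0,0,0,0]]]' 30;  python3 -m handwheel '[[[1,0,0,0,0],[1,0,0,0,0],[1,0,0,0,0],[1,0,0,0,0],[1,0,0,0,0],[1,0,0,0,0],[1,0,0,0,0],[1,0,0,0,0],[1,0,0,0,0],[1,0,0,0,0]]]' 30
```

```text
time_s: 5.4
eef_pos: [648.2, -75.1, 144.4]
ee_rot: [-0.0, 0.995, -0.102, 0.0]
force: [0.2, 0.2, 0.7]
grip_width: 0.997
grip_force: 0.0
time_s: 6.4
eef_pos: [648.7, -75.9, 146.1]
ee_rot: [0.0, 0.995, -0.102, 0.002]
force: [-0.9, 2.2, 7.4]
grip_width: 0.46
grip_force: 32.1
```

```bash
python3 -m handwheel '[[[1,0,0,0,0],[-1,0,0,0,0],[-1,0,0,0,0],[-1,0,0,0,0],[-1,0,0,0,0],[-1,0,0,0.7,0],[-1,0,0,0.7,0],[-1,0,0,0,0]]]' 30; python3 -m handwheel '[[[-0.2,-0.36,0.47,0,0.85],[-0.2,-0.36,0.47,0,0.85],[-0.2,-0.36,0.45,0,0.8],[-0.2,0,0,0,0],[-0.2,0,0,0,0]]]' 60; python3 - <<'E'
from h import *
np.set_printoptions(precision=1,suppress=True)
s=(215+605/6.4-.5,185+90/6.4-.5); print(atz("scene",s,132),atz("scene",s,150))
t=(200+97/5.5-.5,135+132/5.5-.5);print(atz("top",t,132))
A=cv2.resize(cam["scene"]["img"][165:260,205:340],None,fx=5,fy=5,interpolation=cv2.INTER_CUBIC)
B=cv2.resize(cam["top"]["img"][125:205,205:340],None,fx=5,fy=5,interpolation=cv2.INTER_CUBIC)[:165]
cv2.imwrite("pics/e.png",cv2.convertScaleAbs(A,alpha=1.6))
E
```

```text
time_s: 7.2
eef_pos: [649.4, -76.4, 219.1]
ee_rot: [0.001, 0.995, -0.102, 0.004]
force: [1.2, -0.3, -0.4]
grip_width: 0.996
grip_force: 0.0
time_s: 7.7
eef_pos: [593.8, -6.4, 213.7]
ee_rot: [0.0, 0.997, 0.072, 0.0]
force: [0.5, -0.2, -1.0]
grip_width: 0.6
grip_force: 0.0
[664.4  98.8 132. ] [670.7  90.1 150. ]
[657.8 105.  132. ]
```

View pics/e.png

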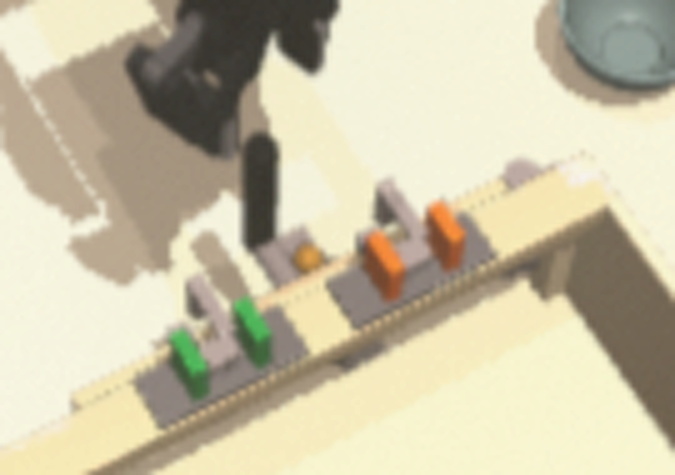

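Both catches are home: the green tab is now at (190,365). The fingertips straddle the post top at (260,145), so I'll descend and grip.

```bash
python3 -m handwheel '[[[-0.2,0,0,-0.5,0],[-0.2,0,0,-0.5,0],[-0.2,0,0,-0.35,0],[-0.2,0,0,0,0],[-0.2,0,0,0,0]]]' 80;  python3 -m handwheel '[[[1,0,0,0,0],[1,0,0,0,0],[1,0,0,0,0],[1,0,0,0,0],[1,0,0,0,0],[1,0,0,0,0],[1,0,0,0,0],[1,0,0,0,0]]]' 80
```

```text
time_s: 8.3
eef_pos: [594.3, -7.1, 146.7]
ee_rot: [0.0, 0.997, 0.071, 0.0]
force: [0.3, -0.3, 0.7]
grip_width: 0.6
grip_force: 0.0
time_s: 9.1
eef_pos: [594.2, -7.2, 147.4]
ee_rot: [0.001, 0.997, 0.072, 0.001]
force: [-1.8, -4.2, 6.1]
grip_width: 0.165
grip_force: 77.8
```

```bash
python3 - <<'E'
import numpy as np
h=np.array([660.5,103]);p=np.array([594.2,-7.2]);r=p-h;r*=127.5/np.linalg.norm(r)
t=np.linspace(0,1.5,21);c,s=np.cos(t),np.sin(t)
q=np.c_[c*r[0]+s*r[1],-s*r[0]+c*r[1]]
print((np.diff(q,axis=0)/50).round(2).tolist(),q[-1]+h)
E
```

```text
[[-0.16, 0.1], [-0.15, 0.12], [-0.14, 0.13], [-0.13, 0.14], [-0.12, 0.15], [-0.11, 0.16], [-0.1, 0.16], [-0.09, 0.17], [-0.07, 0.18], [-0.06, 0.18], [-0.05, 0.19], [-0.03, 0.19], [-0.02, 0.19], [-0.0, 0.19], [0.01, 0.19], [0.03, 0.19], [0.04, 0.19], [0.05, 0.18], [0.07, 0.18], [0.08, 0.17]] [546.87262349 160.83657414]
```

```bash
python3 -m handwheel '[[[1,-0.16,0.1,0,-0.2],[1,-0.15,0.12,0,-0.2],[1,-0.14,0.13,0,-0.2],[1,-0.13,0.14,0,-0.2],[1,-0.12,0.15,0,-0.2]]]' 80;python3 -m handwheel '[[[1,-0.11,0.16,0,-0.2],[1,-0.1,0.16,0,-0.2],[1,-0.09,0.17,0,-0.2],[1,-0.07,0.18,0,-0.2],[1,-0.06,0.18,0,-0.2],[1,0,0,0,0]]]' 80
```

```text
time_s: 9.6
eef_pos: [557.8, 23.7, 147.2]
ee_rot: [0.002, 1.0, 0.001, -0.001]
force: [-10.8, -8.1, 10.6]
grip_width: 0.164
grip_force: 79.1
time_s: 10.2
eef_pos: [534.2, 67.8, 147.2]
ee_rot: [0.001, 0.998, -0.068, -0.004]
force: [-22.6, -9.5, 18.2]
grip_width: 0.169
grip_force: 80.3
```

```bash
python3 -m handwheel '[[[1,-0.09,0.19,0,-0.2],[1,-0.06,0.19,0,-0.2],[1,-0.02,0.19,0,-0.2],[1,0,0.19,0,-0.2],[1,0.01,0.19,0,-0.2]]]' 80;python3 -m handwheel '[[[1,0.03,0.19,0,-0.2],[1,0.04,0.19,0,-0.2],[1,0.05,0.18,0,-0.2],[1,0.07,0.18,0,-0.2],[1,0.08,0.15,0,-0.2],[1,0,0,0,0],[1,0,0,0,0],[1,0,0,0,0]]]' 80
python3 - <<'E'
from h import *
i=np.hstack([cam["scene"]["img"][120:270,180:350],cam["top"]["img"][120:270,170:340]])
cv2.imwrite("pics/f.png",cv2.convertScaleAbs(cv2.resize(i,None,fx=2.35,fy=2.35,interpolation=cv2.INTER_CUBIC),alpha=1.5))
E
```

```text
time_s: 10.7
eef_pos: [528.2, 115.8, 147.3]
ee_rot: [0.0, 0.99, -0.138, -0.001]
force: [-7.7, -3.0, 10.2]
grip_width: 0.167
grip_force: 79.7
time_s: 11.5
eef_pos: [540.1, 160.8, 147.2]
ee_rot: [0.0, 0.979, -0.206, -0.003]
force: [-20.1, 0.1, 15.3]
grip_width: 0.168
grip_force: 79.6
```

View pics/f.png

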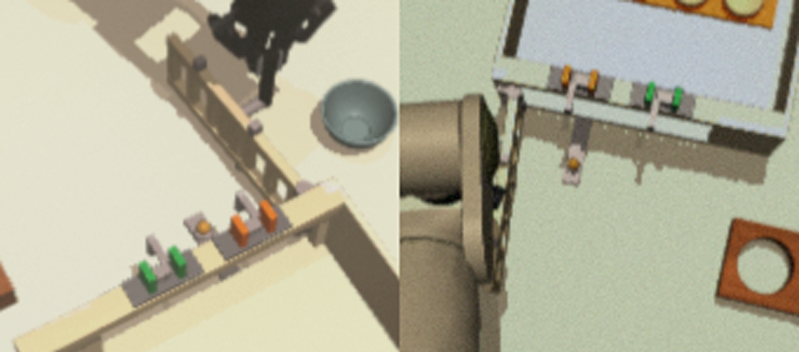

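The gate stands about square with the post in the grip, and both tabs are still in. I'll let it settle, then hand in.

```bash
python3 -m handwheel '[[[1,-0.04,0,0,0],[1,0,0,0,0],[1,0,0,0,0],[1,0,0,0,0],[1,0,0,0,0]]]' 80; python3 -c "
from rig import ctrl;print(ctrl.finish_job())"
```

```text
time_s: 12.1
eef_pos: [539.6, 159.9, 147.2]
ee_rot: [0.0, 0.978, -0.206, -0.001]
force: [-9.3, -2.3, 9.6]
grip_width: 0.165
grip_force: 79.0
the job is handed in; nothing more can be done
None
```

I squeezed the orange catch home, then the green, and swung the gate out to about 1.5 rad; the gripper is holding it there by its post, the path stayed clear of mug, bowl and mould, and I handed the job in at 12.1 s (no verdict came back).

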